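Stand up the fallen blue-ended post

ROBOT

A 6-joint arm with a two-finger parallel gripper is mounted at the origin on the work surface. World frame = base frame: x ahead of the robot, y to its left, z up, the work surface at z = 0. Lengths are in m, angles in rad, forces in N, time in s.
With the tool pointing down it reaches from about 0.325 to 0.875 m from the base axis. Payload 4.4 kg.
Tool frame: the origin (TCP) lies at the very end of the fingers, on their centre line; the grasp point (between the pads) lies 19 mm behind it; x points along the fingers, y is the direction in which the jaws open and shut, and the axes are right-handed (so a half turn about x gives the same grasp; the last joint's range is limited). The gripper opens to 85 mm and grips with 20 to 120 N. Pads are 22 mm wide; open, the fingers measure 114 mm over their backs; the gripper's body (76 mm by 85 mm) begins 54 mm behind the grasp point. The pads swing forward as they close: fully open they stand 13 mm farther back than shut.
Start: joints at [1.177, 0.207, 1.542, -0, 1.393, -0.15], TCP at [0.139, 0.558, 0.194] pointing down, gripper open.
Joint ranges: [-2.73, 2.73], [-0.86, 2.22], [0.23, 2.46], [-1.11, 4.25], [0.08, 2.63], [-2.82, 2.82]. Speed limits (rad/s): [2.79, 2.79, 3.14, 3.14, 3.14, 3.14].

INTERFACE

Orientations are given as a unit quaternion [x, y, z, w].
In Python, from bench import env gives the robot as it stands.
- The arm moves only by the tool apply_moves, never from a script. Its argument "commands" is a list of rows, each a list of 2 entries, a list of its own where there are three numbers: the shift along the world's x, y, z in m, then the turn about the world's z in rad. In form: [[[dx, dy, dz], spin], ...]. A call has 1 to 12 rows; each row shifts and turns the commanded pose from where the row before left it; what a row does not reach is not made up. A row lasts 1/12 s, in which the tool goes at most 41.7 mm and 7.16 degrees, less where a joint would pass 70% of its speed; a pose out of reach is approached as far as the arm can. A call with a gripper value outside its range is refused whole. "gripper" is the finger opening in m, from 0 to 0.0854, set as the call begins (left out, the last holds). The fingers move at their own pace and stop on an object; "squeeze" is the grip in N (left out, the last holds). Time passes only in rows, so rows that do not move let the fingers close. It gives the time, the measured TCP pose, the force and the opening at its end, in the units of the state.
- env.sense(): the state, without advancing time (a new reading comes with each control period).
- env.capture(name): name is "scene" or "top" or "wrist"; returns (picture, depth): 480x640x3 uint8, blue, green, red; 480x640 float32, m along the optical axis (not along the pixel's ray), 0 where there is no reading.
- env.get_calibration(name): a dict with "fx", "fy", "cx", "cy" (pixels), "rvec" (rotation vector, rad) and "tvec" (3), from world to camera coordinates, as OpenCV has them; the wrist camera has in their place "T_tool_cam" (4x4, takes a point from camera to tool coordinates, whose origin is the TCP and whose axes are the tool frame's). Camera axes: x right, y down, z forward; pixel columns grow to the right and rows downward; lengths in m; the calibration is good to about 2 mm. A picture is of the moment at which its call begins: read the wrist's pose just before it. get_calibration takes no time and is no camera call.
- env.sign_off(): hands the job in, once; it reports no verdict.
Trained networks look in the newest picture that a camera, given by its name, has taken for a name from the list of things; names that differ only in an ending like _2 or _b are one class to them, and where a whole thing is asked for, a point or a joint stands for the part that bears it (a point fixed in the world has none). Each returns a list of dicts, best first, with "score" (0 to 1); they miss things now and then, are a little off and sometimes report something else, mostly with a low value. They report only what shows in the picture. A call takes as long as a camera call. They do not tell look-alikes from the thing itself.
- env.look_for(target, camera): "position" ([row, column] as shares, 0 to 1, of the picture: columns of its width, rows of its height, amid what is visible of it).
The state is a dict: "time_s": time; "qpos": joint angles; "qd": joint speeds; "joint_torque": joint torques, N m; "tool_pos": TCP position; "eef_rot": TCP orientation; "force": force on the tool from outside, world axes, zero at the start; "wrist_torque": the same for the moment, N m; "grip_width": finger opening in m.
Only numpy, scipy, OpenCV 4.12 (cv2) and the standard library are available. Lean on these libraries where they do the work, as an engineer would, in place of code of your own. Each camera call takes 0.05 s, during which the arm holds its last target.

TASK

Three small support posts have been knocked over on the microscope bench. Stand the one with the blue end upright on its square foot where it lies: lift its blue end and let the foot pivot on the bench, without picking the post up or dragging it away. Leave the red-ended and the yellow-ended posts lying as they are.

Things in the scene. Friction and masses are not known exactly. Their poses are not given: they have to be found in the camera images.
- blue_center (a point): Half-way point on the axis of the post to stand up: 65 mm from its foot's underside and from its blue tip. Black square foot plate 44 x 44 x 12 mm, then an aluminium rod 20 mm thick, 118 mm long, its last 50 mm blue. 0.28 kg. z runs along the rod from foot to blue tip. It lies on a side of its foot and on the tip; the axis is 22 mm above the bench at the foot and slopes down to 10 mm at the tip.
- blue_foot (a point): Centre of the underside of the blue post's foot; same axes. 23 mm above the bench while it lies, 0 when it stands. Lifted, the post pivots on the lower edge of this underside. Pinched lightly (about 5 N) across the rod near the tip, it swivels between the fingers as it rises. Centre of mass 30 mm from the underside: released within about 30 degrees of upright, it rights itself.
- red_center (a point): Half-way point of an identical post whose free end is red, lying on the bench, to be left alone. Same size and axes.
- yellow_center (a point): Half-way point of an identical post whose free end is yellow, lying on the bench, to be left alone. Same size and axes.
There are look-alikes about, which are no part of the job. What is shaped like the part that bears blue_center but green is not meant.

How it is judged:
By the outcome, as a careful person would: the job done as asked, in the order asked, and still so for the second after the job is handed in, with the robot touching nothing.
It also fails if it takes over 42 s, if anything falls off the work surface, if the arm or the gripper's body presses on something with over 40 N, if the wrist force passes 120 N, or if a joint passes its speed limit or range.

## Working session

There is one attempt and no reset: what is moved stays moved. The work goes in short steps, Python scripts to look and compute and a tool call to move; the robot and the scene stay as the last step left them, time stands still between calls to the robot, and variables do not carry over. Pictures are saved under pics/ and viewed, and the job is handed in when it is done.

Besides the shell and the picture viewer there is one more tool, called after "Emit:" by a JSON object that holds its "fn" and its "kwargs", one argument or row to a line. apply_moves: Moves the arm, as the interface text tells. Its arguments: {"type":"object","properties":{"commands":{"type":"array"},"gripper":{"type":"number"},"squeeze":{"type":"number"}},"required":["commands"]}

```bash
ls; mkdir -p pics
cat > h.py <<'E'
import numpy as np,cv2
from bench import env
from scipy.spatial.transform import Rotation as R
def w2c(n):
    c=env.get_calibration(n)
    K=(c['fx'],c['fy'],c['cx'],c['cy'])
    if 'T_tool_cam' in c:
        s=env.sense();T=np.eye(4);T[:3,:3]=R.from_quat(s['eef_rot']).as_matrix();T[:3,3]=s['tool_pos']
        return K,T@np.array(c['T_tool_cam'])
    M=np.eye(4);M[:3,:3]=cv2.Rodrigues(np.array(c['rvec'],float))[0];M[:3,3]=np.ravel(c['tvec'])
    return K,np.linalg.inv(M)
def cloud(K,T,d):
    v,u=np.mgrid[:480,:640]
    P=np.stack([(u-K[2])/K[0]*d,(v-K[3])/K[1]*d,d],-1)
    return P@T[:3,:3].T+T[:3,3]
E
python3 - <<'E'
from h import *
for n in ['scene','top']:
    K,T=w2c(n)
    p,d=env.capture(n);cv2.imwrite(f'pics/{n}1.png',p);np.savez(f'{n}1.npz',p=p,d=d,K=K,T=T)
    print(n,T[:3,3])
    for t in ['blue_center','blue_foot','red_center','yellow_center']:
        for r in env.look_for(t,n)[:4]:
            rr,cc=r['position'];v,u=int(rr*480),int(cc*640)
            print(t,round(r['score'],2),v,u,cloud(K,T,d)[v,u].round(3))
print(env.sense())
E
```

```text
pics
scene [ 1.19001429 -0.2497351   0.75708265]
blue_center 0.91 234 475 [0.668 0.418 0.019]
blue_center 0.61 247 387 [0.619 0.202 0.028]
blue_foot 0.82 233 476 [0.667 0.421 0.02 ]
blue_foot 0.74 248 384 [0.62  0.193 0.028]
yellow_center 0.62 256 270 [ 0.521 -0.048  0.021]
top [0.42401207 0.03618974 0.98188379]
blue_center 0.89 209 142 [0.657 0.415 0.028]
blue_center 0.67 222 248 [0.627 0.188 0.028]
blue_foot 0.9 208 143 [0.658 0.412 0.031]
blue_foot 0.83 223 244 [0.626 0.197 0.026]
red_center 0.69 277 497 [ 0.509 -0.333  0.024]
yellow_center 0.97 272 363 [ 0.52  -0.054  0.026]
{'time_s': 0.5, 'qpos': array([ 1.17647373e+00,  2.06664816e-01,  1.54153630e+00, -2.15686981e-05,
        1.39346130e+00, -1.50481100e-01]), 'qd': array([-1.23527843e-03,  1.33092647e-04, -6.61116619e-05,  6.87859706e-04,
       -1.16567147e-03, -9.68268496e-04]), 'joint_torque': array([-3.19208111e-04, -3.82617509e+01, -2.91622013e+01, -1.34868410e-04,
        2.02489231e-03, -9.04965020e-06]), 'tool_pos': array([0.13882718, 0.55797819, 0.19362757]), 'eef_rot': array([ 0.08597045,  0.7018574 , -0.086022  ,  0.70185859]), 'force': array([0.46406449, 0.69021301, 0.28683555]), 'wrist_torque': array([0.03244194, 0.02337754, 0.06524972]), 'grip_width': 0.08555618341408412}
```

View pics/top1.png

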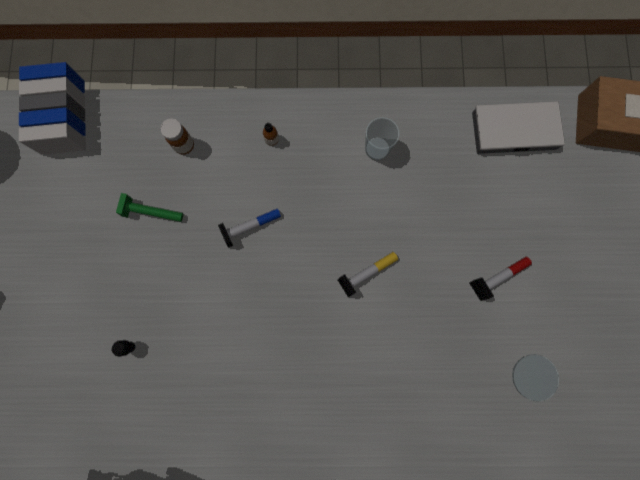

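View pics/scene1.png

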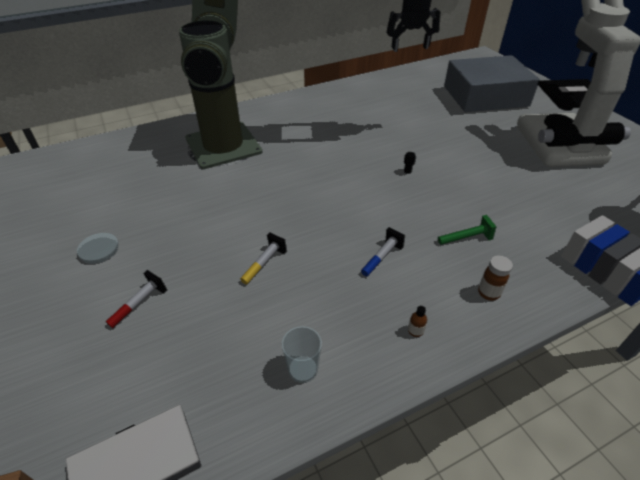

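Run:
```python
import cv2
p=cv2.imread('pics/top1.png')[150:300,90:290]
cv2.imwrite('pics/crop1.png',cv2.resize(p,None,fx=4,fy=4,interpolation=cv2.INTER_CUBIC))
```

```text
(no output)
```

View pics/crop1.png

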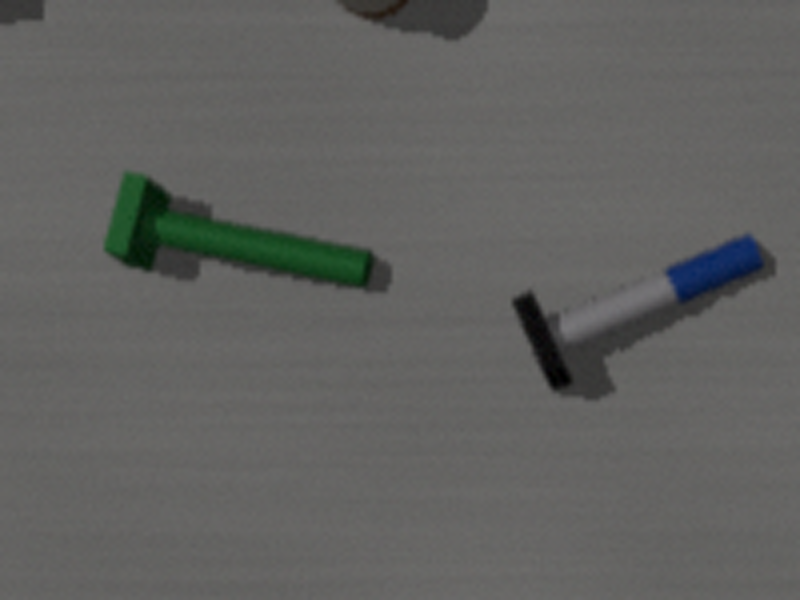

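The candidates in the top view (row, column) are the all-green look-alike (209,150), the blue-ended post (228,250), the yellow-ended post (273,368) and the red-ended post (278,500). I choose (228,250): the close crop shows a black foot at about (235,226), an aluminium rod, and a blue tip at about (214,279). The network ranked the green one highest, so I'm overruling it. Next I'll measure the axis.

Run:
```python
from h import *
for n in ['top','scene']:
    z=np.load(f'{n}1.npz');p,d,K,T=z['p'],z['d'],z['K'],z['T'];P=cloud(K,T,d)
    hsv=cv2.cvtColor(p,cv2.COLOR_BGR2HSV)
    near=(np.hypot(P[...,0]-.63,P[...,1]-.17)<.11)&(d>0)
    obj=near&(P[...,2]>.006)
    b=near&(hsv[...,0]>100)&(hsv[...,0]<130)&(hsv[...,1]>130)&(P[...,2]>.006)
    f=obj&(P[...,2]>.027)
    print(n,obj.sum(),b.sum(),'blue mean',P[b].mean(0).round(4),'foot hi',P[f].mean(0).round(4),f.sum(), 'table',np.median(P[near&~obj][:,2]))
    q=P[obj];xy=q[:,:2]
    u=P[b][:,:2].mean(0)-P[f][:,:2].mean(0);u/=np.linalg.norm(u)
    rod=obj&((P[...,:2]-P[f][:,:2].mean(0))@u>.022)
    r=P[rod];c=r[:,:2].mean(0);w=np.linalg.svd(r[:,:2]-c)[2][0];w*=np.sign(w@u)
    t=(xy-c)@w;print('rod c',c.round(4),'dir',w.round(4),np.degrees(np.arctan2(w[1],w[0])).round(2),'ext',np.percentile(t,[0,1,99,100]).round(4))
    print('blue ends',np.percentile((P[b][:,:2]-c)@w,[1,99]).round(4),'tip xy',(c+w*t.max()).round(4),'foot xy',(c+w*t.min()).round(4), 'foot centre', P[f][:,:2].mean(0))
    lat=(r[:,:2]-c)@np.array([-w[1],w[0]]);print('lat',np.percentile(lat,[1,99]).round(4))
```

```text
top 669 197 blue mean [0.6403 0.146  0.0211] foot hi [0.6056 0.2229 0.0369] 248 table -0.00015137098243367397
rod c [0.6329 0.1626] dir [ 0.4295 -0.9031] -64.56 ext [-0.0859 -0.0839  0.0426  0.0438]
blue ends [-0.0079  0.0429] tip xy [0.6517 0.123 ] foot xy [0.596  0.2401] foot centre [0.60563051 0.22294527]
lat [-0.0087  0.0113]
scene 647 174 blue mean [0.6457 0.1431 0.0204] foot hi [0.6076 0.2224 0.0363] 271 table 0.0009892111652644031
rod c [0.6385 0.1594] dir [ 0.416  -0.9094] -65.42 ext [-0.0927 -0.0902  0.039   0.0402]
blue ends [-0.0089  0.0398] tip xy [0.6552 0.1229] foot xy [0.5999 0.2438] foot centre [0.60757694 0.22237647]
lat [-0.0116  0.0077]
```

Run:
```python
from h import *
s=env.sense();M=R.from_quat(s['eef_rot']).as_matrix();print(M.round(3))
print('y ang',np.degrees(np.arctan2(M[1,1],M[0,1])))
print(env.get_calibration('wrist'))
u=np.array([.423,-.906]);tip=np.array([.6535,.123]);g=tip-.016*u;print('grasp',g,'shift',g-s['tool_pos'][:2])
```

```text
[[-0.     0.241  0.97 ]
 [-0.     0.97  -0.241]
 [-1.    -0.     0.   ]]
y ang 76.02912942092566
{'fx': 429.2173297922071, 'fy': 429.2173297922071, 'cx': 316.5647431800269, 'cy': 238.6949153931359, 'T_tool_cam': array([[ 9.05632678e-04, -3.18593294e-01,  9.47891076e-01,
        -1.80767721e-01],
       [ 9.99999511e-01,  6.65443042e-04, -7.31757647e-04,
         1.47528355e-03],
       [-3.97634442e-04,  9.47891276e-01,  3.18593741e-01,
        -8.12419556e-02],
       [ 0.00000000e+00,  0.00000000e+00,  0.00000000e+00,
         1.00000000e+00]])}
grasp [0.646732 0.137496] shift [ 0.50790482 -0.42048219]
```

Emit:
{"fn": "apply_moves", "kwargs": {
  "commands": [
    [[0.0254,-0.021,-0.002],-0.0445],
    [[0.0254,-0.021,-0.002],-0.0445],
    [[0.0254,-0.021,-0.002],-0.0445],
    [[0.0254,-0.021,-0.002],-0.0445],
    [[0.0254,-0.021,-0.002],-0.0445],
    [[0.0254,-0.021,-0.002],-0.0445],
    [[0.0254,-0.021,-0.002],-0.0445],
    [[0.0254,-0.021,-0.002],-0.0445],
    [[0.0254,-0.021,-0.002],-0.0445],
    [[0.0254,-0.021,-0.002],-0.0445]
  ],
  "gripper": 0.085,
  "squeeze": 20
}}

```text
time_s: 1.33
tool_pos: [0.394, 0.3469, 0.1739]
eef_rot: [0.24, 0.665, -0.239, 0.665]
force: [1.3, 0.4, 0.3]
grip_width: 0.0847
```

Emit:
{"fn": "apply_moves", "kwargs": {
  "commands": [
    [[0.0254,-0.021,-0.002],-0.0445],
    [[0.0254,-0.021,-0.002],-0.0445],
    [[0.0254,-0.021,-0.002],-0.0445],
    [[0.0254,-0.021,-0.002],-0.0445],
    [[0.0254,-0.021,-0.002],-0.0445],
    [[0.0254,-0.021,-0.002],-0.0445],
    [[0.0254,-0.021,-0.002],-0.0445],
    [[0.0254,-0.021,-0.002],-0.0445],
    [[0.0254,-0.021,-0.002],-0.0445],
    [[0.0254,-0.021,-0.002],-0.0445],
    [[0,0,0],0],
    [[0,0,0],0]
  ]
}}

```text
time_s: 2.33
tool_pos: [0.6477, 0.1364, 0.153]
eef_rot: [0.38, 0.596, -0.381, 0.596]
force: [0.3, 0.6, 0.5]
grip_width: 0.0848
```

Run:
```python
from h import *
K,T=w2c('wrist');s=env.sense();M=R.from_quat(s['eef_rot']).as_matrix();print(s['time_s'],s['tool_pos'],M.round(3)[:,1],s['force'],s['qd'].round(3))
p,d=env.capture('wrist');cv2.imwrite('pics/wrist1.png',p);np.savez('wrist1.npz',p=p,d=d,K=K,T=T);P=cloud(K,T,d)
hsv=cv2.cvtColor(p,cv2.COLOR_BGR2HSV)
near=(np.hypot(P[...,0]-.63,P[...,1]-.17)<.11)&(d>0)&(P[...,2]<.06)
obj=near&(P[...,2]>.007)
b=near&(hsv[...,0]>100)&(hsv[...,0]<130)&(hsv[...,1]>130)&(P[...,2]>.006)
f=obj&(P[...,2]>.03)
print(obj.sum(),b.sum(),P[b].mean(0),f.sum(),P[f].mean(0) if f.any() else 0,'table',np.median(P[near&~obj][:,2]))
r=P[b];c=r[:,:2].mean(0);w=np.linalg.svd(r[:,:2]-c,full_matrices=False)[2][0];w*=-np.sign(w[1])
t=(r[:,:2]-c)@w;n=np.array([-w[1],w[0]]);lat=(r[:,:2]-c)@n
print('dir',w,np.percentile(t,[1,50,99]),'lat',np.percentile(lat,[1,99]),'tip',c+w*np.percentile(t,99.5)+n*np.mean(np.percentile(lat,[1,99])))
```

```text
2.3333 [0.64767022 0.13638913 0.15296045] [ 0.907  0.421 -0.001] [0.26275259 0.62830929 0.49565213] [ 0.04  -0.031  0.036  0.012  0.01  -0.002]
6121 1682 [0.64222406 0.14686155 0.02128151] 1946 [0.60273863 0.23148455 0.0415588 ] table 0.0005292139829110587
dir [ 0.42833583 -0.90361962] [-0.02342065 -0.0004392   0.02486677] lat [-0.00978963  0.00967247] tip [0.65299339 0.12400576]
```

View pics/wrist1.png

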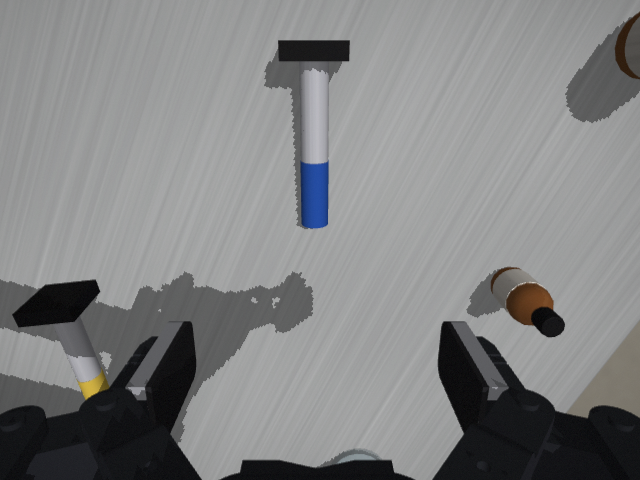

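The wrist view agrees with the bench cameras: blue tip at pixel (226,315), rod lined up between the fingers, and the tip computes to (0.653, 0.124). Descending to straddle it.

Emit:
{"fn": "apply_moves", "kwargs": {
  "commands": [
    [[-0.0015,0.002,-0.02],0],
    [[0,0,-0.025],0],
    [[0,0,-0.025],0],
    [[0,0,-0.025],0],
    [[0,0,-0.02],0],
    [[0,0,-0.015],0],
    [[0,0,-0.01],0],
    [[0,0,-0.005],0],
    [[0,0,-0.003],0],
    [[0,0,0],0],
    [[0,0,0],0]
  ],
  "gripper": 0.045,
  "squeeze": 5
}}

```text
time_s: 3.3
tool_pos: [0.6462, 0.1404, 0.0069]
eef_rot: [0.38, 0.596, -0.379, 0.597]
force: [-0.6, 0.5, 0.3]
grip_width: 0.045
```

Emit:
{"fn": "apply_moves", "kwargs": {
  "commands": [
    [[0,-0.002,-0.003],0],
    [[0,0,0],0],
    [[0,0,0],0],
    [[0,0,0],0],
    [[0,0,0],0],
    [[0,0,0],0]
  ],
  "gripper": 0.015
}}

```text
time_s: 3.8
tool_pos: [0.6454, 0.138, 0.0028]
eef_rot: [0.38, 0.596, -0.38, 0.597]
force: [-0.2, -0.1, -0.1]
grip_width: 0.0152
```

Run:
```python
from h import *
s=env.sense();print(s['time_s'],s['tool_pos'],s['grip_width'],s['force'])
p,d=env.capture('wrist');cv2.imwrite('pics/wrist2.png',p)
u=np.array([.426,-.905]);L=130-np.dot(np.array([.653,.124])-s['tool_pos'][:2],u)*1000
print(L)
f=np.radians(np.linspace(-5.3,88,19));S=L*np.cos(f)-22*np.sin(f);Z=L*np.sin(f)+22*np.cos(f)
for ds,dz in zip(np.diff(S),np.diff(Z)): print('[[%.4f, %.4f, %.4f], 0],'%(ds*u[0]/1e3,ds*u[1]/1e3,dz/1e3))
```

```text
3.8 [0.64541375 0.1379657  0.00283006] 0.015244304121042497 [-0.23462813 -0.06075498 -0.13143591]
114.12930032407064
[[-0.0006, 0.0014, 0.0104], 0],
[[-0.0010, 0.0022, 0.0102], 0],
[[-0.0014, 0.0030, 0.0100], 0],
[[-0.0018, 0.0038, 0.0096], 0],
[[-0.0022, 0.0046, 0.0092], 0],
[[-0.0025, 0.0053, 0.0087], 0],
[[-0.0028, 0.0060, 0.0081], 0],
[[-0.0031, 0.0067, 0.0075], 0],
[[-0.0034, 0.0073, 0.0068], 0],
[[-0.0037, 0.0078, 0.0061], 0],
[[-0.0039, 0.0082, 0.0052], 0],
[[-0.0041, 0.0086, 0.0044], 0],
[[-0.0042, 0.0090, 0.0035], 0],
[[-0.0043, 0.0092, 0.0026], 0],
[[-0.0044, 0.0094, 0.0017], 0],
[[-0.0045, 0.0095, 0.0007], 0],
[[-0.0045, 0.0095, -0.0002], 0],
[[-0.0045, 0.0095, -0.0012], 0],
```

View pics/wrist2.png

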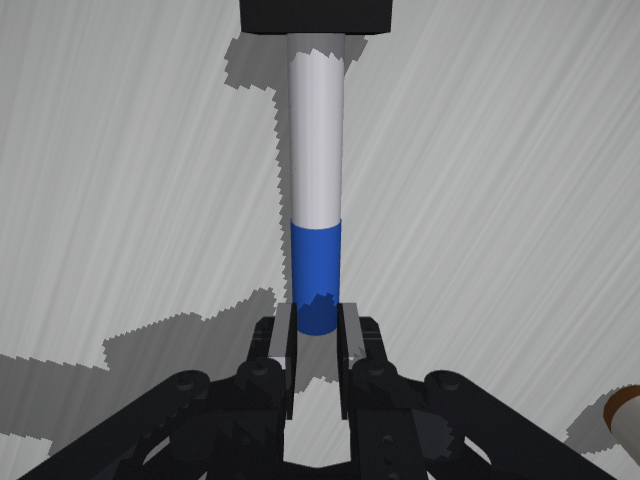

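Run:
```python
from h import *
K,T=w2c('wrist');p,d=env.capture('wrist');P=cloud(K,T,d);s=env.sense();print(s['grip_width'],s['time_s'])
W=np.linalg.inv(T)
def pr(x):
    q=W[:3,:3]@np.array(x)+W[:3,3];return (q[0]/q[2]*K[0]+K[2]).round(),(q[1]/q[2]*K[1]+K[3]).round()
t=s['tool_pos'];print('tcp',pr(t),'grasp',pr(t+[0,0,.019]),'tip axis',pr([.653,.124,.01]),'tiptop',pr([.653,.124,.02]))
y=np.array([.907,.421,0]);z=np.array([.421,-.907,0])
for r in [306,315,325,345,365,385]:
    for c in range(262,372,6):
        v=P[r,c]-t;print((r,c),(v@y*1e3).round(1),(v@z*1e3).round(1),(P[r,c,2]*1e3).round(1),end=' ; ')
    print()
im=p[260:440,220:420];cv2.imwrite('pics/wrist3.png',cv2.resize(im,None,fx=3.5,fy=3.3,interpolation=cv2.INTER_CUBIC))
q,_=env.capture('scene');cv2.imwrite('pics/scene3.png',cv2.resize(q[180:300,320:480],None,fx=5,fy=5,interpolation=cv2.INTER_CUBIC))
```

```text
0.01470505068966714 3.9
tcp (np.float64(313.0), np.float64(283.0)) grasp (np.float64(313.0), np.float64(302.0)) tip axis (np.float64(316.0), np.float64(322.0)) tiptop (np.float64(316.0), np.float64(333.0))
(306, 262) -24.4 12.9 0.5 ; (306, 268) -21.6 13.1 0.1 ; (306, 274) -18.7 12.6 1.0 ; (306, 280) -11.5 -11.5 47.1 ; (306, 286) -9.4 -11.7 47.5 ; (306, 292) -7.2 -11.9 47.9 ; (306, 298) -6.5 3.2 18.9 ; (306, 304) -3.8 2.1 21.0 ; (306, 310) -1.3 1.4 22.5 ; (306, 316) 1.2 1.9 21.5 ; (306, 322) 3.8 2.0 21.1 ; (306, 328) 6.3 2.7 19.9 ; (306, 334) 8.9 3.4 18.5 ; (306, 340) 9.7 -12.1 48.3 ; (306, 346) 11.8 -11.9 47.8 ; (306, 352) 14.0 -11.6 47.3 ; (306, 358) 21.2 12.7 0.6 ; (306, 364) 23.9 12.3 1.3 ; (306, 370) 26.9 12.8 0.4 ; 
(315, 262) -24.7 17.9 0.1 ; (315, 268) -21.7 17.6 0.7 ; (315, 274) -18.9 17.9 0.1 ; (315, 280) -10.9 -12.0 54.6 ; (315, 286) -8.8 -12.1 54.8 ; (315, 292) -6.9 -11.9 54.5 ; (315, 298) -6.5 7.4 19.1 ; (315, 304) -3.9 6.8 20.3 ; (315, 310) -1.3 6.0 21.7 ; (315, 316) 1.2 5.9 21.9 ; (315, 322) 3.8 6.8 20.3 ; (315, 328) 6.4 7.0 19.8 ; (315, 334) 9.0 8.2 17.6 ; (315, 340) 9
[... 1591 characters left out ...]
 (365, 340) 9.0 -0.1 65.8 ; (365, 346) 9.9 -8.7 78.0 ; (365, 352) 11.7 -8.6 77.9 ; (365, 358) 12.7 -13.0 84.1 ; (365, 364) 14.3 -13.3 84.5 ; (365, 370) 15.6 -14.5 86.3 ; 
(385, 262) -12.4 -12.6 92.2 ; (385, 268) -10.8 -12.9 92.5 ; (385, 274) -9.4 -12.6 92.1 ; (385, 280) -7.8 -13.2 92.9 ; (385, 286) -7.5 -2.0 78.3 ; (385, 292) -6.1 2.0 73.1 ; (385, 298) -7.8 56.9 1.4 ; (385, 304) -4.8 57.4 0.7 ; (385, 310) -1.7 57.8 0.1 ; (385, 316) 1.3 57.7 0.3 ; (385, 322) 4.4 58.2 -0.4 ; (385, 328) 7.4 56.7 1.6 ; (385, 334) 10.4 57.1 1.0 ; (385, 340) 9.0 5.9 67.9 ; (385, 346) 10.0 -2.4 78.7 ; (385, 352) 10.7 -11.0 90.0 ; (385, 358) 12.0 -12.5 92.0 ; (385, 364) 13.4 -12.9 92.4 ; (385, 370) 14.8 -13.8 93.6 ;
```

View pics/wrist3.png

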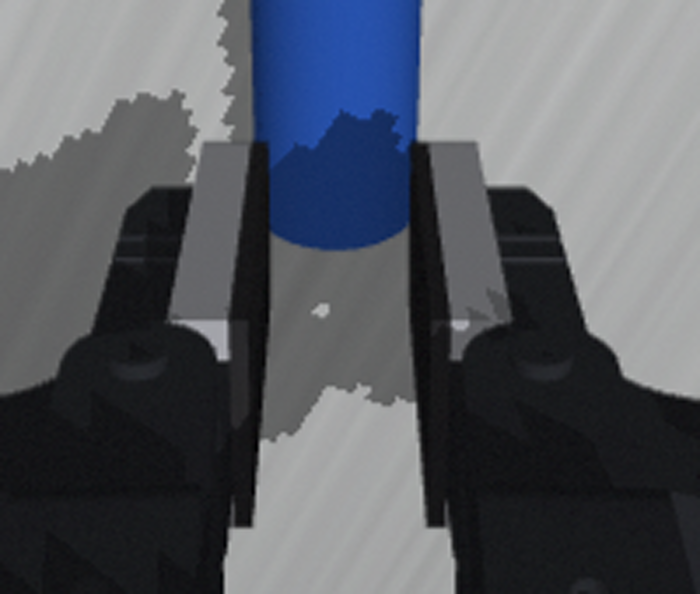

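View pics/scene3.png

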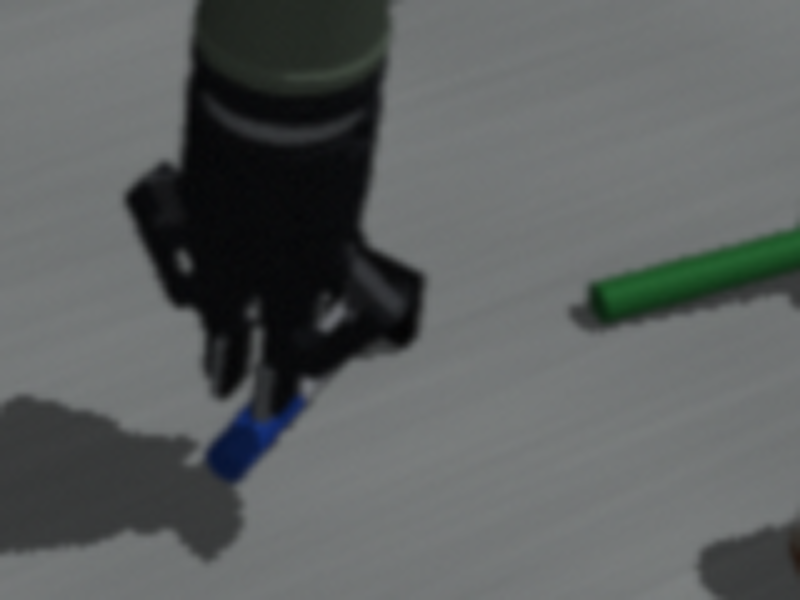

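Run:
```python
from h import *
s=env.sense();t=s['tool_pos'];print(t,s['grip_width'],s['time_s'])
y=np.array([.907,.421,0]);z=np.array([.421,-.907,0])
for n in ['wrist','scene']:
    K,T=w2c(n);p,d=env.capture(n);P=cloud(K,T,d)
    a=(P-t)@y;b=(P-t)@z
    for lo in range(0,90,6):
        m=(d>0)&(abs(a)<.06)&(abs(b)<.03)&(P[...,2]>lo/1e3)&(P[...,2]<(lo+6)/1e3)
        if m.sum(): print(n,lo,m.sum(),'lat',np.percentile(a[m]*1e3,[0,10,50,90,100]).round(1),'b',np.percentile(b[m]*1e3,[0,50,100]).round(1))
cv2.imwrite('pics/scene4.png',cv2.resize(p[120:300,320:480],None,fx=3.3,fy=3.3,interpolation=cv2.INTER_NEAREST))
```

```text
[0.64531669 0.13798292 0.002695  ] 0.014886373285554552 3.95
wrist 0 19178 lat [-60.  -51.3 -11.4  50.9  60. ] b [-30.   -4.2  30. ]
wrist 6 3 lat [-9.4 -5.3 11.4 11.4 11.4] b [1.4 2.1 2.8]
wrist 12 437 lat [-9.5 -9.   9.  10.9 11.3] b [-29.7  -2.7  16.5]
wrist 18 3467 lat [-9.  -6.2  0.8  8.1 10.9] b [-30.   -7.4  17. ]
wrist 24 552 lat [-5.5 -2.4  1.1  4.3  7.8] b [-30.  -24.8  -7.6]
wrist 36 1 lat [-6.1 -6.1 -6.1 -6.1 -6.1] b [-8.8 -8.8 -8.8]
wrist 42 298 lat [-18.  -12.   -6.   14.7  20.8] b [-12.3 -11.2   8.4]
wrist 48 704 lat [-19.8 -16.3   8.9  18.9  22.5] b [-12.4  -8.2  10.7]
wrist 54 826 lat [-20.  -16.8   1.4  19.6  22.6] b [-12.5  -8.1  10.3]
wrist 60 918 lat [-19.8 -16.7  -6.   19.5  22.6] b [-12.6  -8.1  10.5]
wrist 66 1027 lat [-19.7 -16.8   8.9  19.7  22.6] b [-12.7  -8.1  10.4]
wrist 72 1107 lat [-19.7 -10.5   8.9  13.4  22.5] b [-12.6 -10.5  10.8]
wrist 78 1340 lat [-27.2 -16.7  -6.1  19.9  30.4] b [-14.6  -8.   10.3]
wrist 84 3060 lat [-38.6 -26.3  -7.6  29.2  41.7] b [-15.5 -12.4  12. ]
scene 0 731 lat [-59.9 -49.   11.4  50.8  59.8] b [-29.7   2.7  29.9]
scene 6 18 lat [-8.5 -7.3  2.3  9.4  9.6] b [-4.9 15.3 16.8]
scene 12 43 lat [-9.  -4.2  8.5 10.2 11. ] b [-26.4   3.6  17.1]
scene 18 76 lat [-8.7 -5.6  1.9  8.5 10. ] b [-27.7   2.8  18. ]
scene 24 3 lat [-2.4 -1.4  2.7  5.8  6.6] b [-0.8 -0.5  5. ]
scene 36 1 lat [14. 14. 14. 14. 14.] b [6.7 6.7 6.7]
scene 42 22 lat [-12.8  -9.6  -7.   14.4  18.3] b [-8.8  5.7 11.6]
scene 48 30 lat [-18.1 -12.1  -7.   18.   21.2] b [-8.5  7.2 12.1]
scene 54 30 lat [-20.2 -13.8   1.3  20.9  21.7] b [-11.8   5.6  11.9]
scene 60 41 lat [-19.4 -15.9   9.9  21.1  22.1] b [-9.6  7.  11.8]
scene 66 39 lat [-21.  -16.9  -7.   19.6  21.7] b [-10.4   7.1  11.6]
scene 72 29 lat [-12.2  -9.3  -6.2  20.7  22.9] b [-7.6  6.2 12.7]
scene 78 34 lat [-29.7 -14.7  -8.9  19.6  24.7] b [-9.3  6.2 13.1]
scene 84 49 lat [-35.9 -25.6  -9.4  23.1  37.2] b [-9.8 10.4 14.9]
```

View pics/scene4.png

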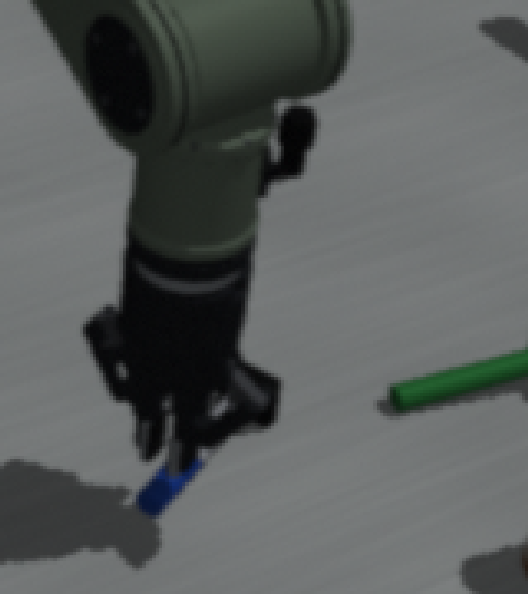

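Two cameras independently show the real fingertips ending about 42 mm above the bench, while the reported TCP is at 3 mm. The reported tool height therefore reads about 40 mm low, and the fingers closed in the air above the rod; it hasn't been touched. I'll reopen, go down by what the cameras show in small steps, and watch the force.

Emit:
{"fn": "apply_moves", "kwargs": {
  "commands": [
    [[0,0,0],0],
    [[0,0,0],0],
    [[0,0,0],0],
    [[0,0,0],0],
    [[0,0,-0.008],0],
    [[0,0,-0.008],0],
    [[0,0,-0.006],0],
    [[0,0,-0.004],0],
    [[0,0,-0.004],0],
    [[0,0,0],0],
    [[0,0,0],0]
  ],
  "gripper": 0.045,
  "squeeze": 5
}}

```text
time_s: 4.97
tool_pos: [0.645, 0.138, -0.0279]
eef_rot: [0.38, 0.597, -0.38, 0.596]
force: [0.7, -0.5, -0.0]
grip_width: 0.0449
```

```bash
cat > g.py <<'E'
from h import *
s=env.sense();t=s['tool_pos'];print(t,s['grip_width'],s['time_s'],s['force'])
y=np.array([.907,.421,0]);z=np.array([.421,-.907,0])
K,T=w2c('wrist');p,d=env.capture('wrist');P=cloud(K,T,d)
a=(P-t)@y;b=(P-t)@z
for lo in range(0,60,4):
    m=(d>0)&(abs(a)<.05)&(abs(b)<.016)&(P[...,2]>lo/1e3)&(P[...,2]<(lo+4)/1e3)
    if m.sum(): print(lo,m.sum(),'lat',np.percentile(a[m]*1e3,[0,10,50,90,100]).round(1),'b',np.percentile(b[m]*1e3,[0,50,100]).round(1))
import sys
cv2.imwrite('pics/%s.png'%sys.argv[1],p)
E
python3 g.py w5
```

```text
[ 0.64497987  0.13796353 -0.02786708] 0.044931887499617094 4.9667 [ 0.65099268 -0.45074622 -0.03962325]
0 8977 lat [-50.  -44.2 -11.5  43.1  50. ] b [-16.   -4.5  16. ]
8 7 lat [-21.3 -21.2  -9.   16.6  24.1] b [-3.1  2.1 13.5]
12 388 lat [-26.9 -21.1   1.5  24.   29.1] b [-15.1   3.1  16. ]
16 1552 lat [-32.6 -21.    5.6  23.9  35.9] b [-15.9   0.1  16. ]
20 3180 lat [-34.6  -6.3   1.3   8.7  37.4] b [-16.   -4.7  16. ]
24 736 lat [-34.7 -30.9   1.4  33.4  37.8] b [-16.   -8.   10.2]
28 722 lat [-34.7 -31.  -20.9  33.6  37.4] b [-12.4  -7.9  10.5]
32 781 lat [-34.7 -30.9  23.8  34.   37.7] b [-12.6  -7.7  11. ]
36 847 lat [-34.8 -31.   23.8  33.8  37.9] b [-12.6  -7.9  10.8]
40 926 lat [-34.9 -30.9 -20.8  33.8  37.6] b [-12.7  -7.9  10.6]
44 760 lat [-34.5 -25.8 -20.8  28.7  37.6] b [-12.7 -10.8  11.5]
48 1507 lat [-31.3 -23.7  23.7  26.6  34.9] b [-13.   -6.4  11.1]
52 767 lat [-43.5 -36.5  25.4  39.7  46.7] b [-14.7 -12.2   1.4]
56 1758 lat [-50.  -40.9 -22.2  43.   49.9] b [-15.2 -12.5  -6.2]
```

View pics/w5.png

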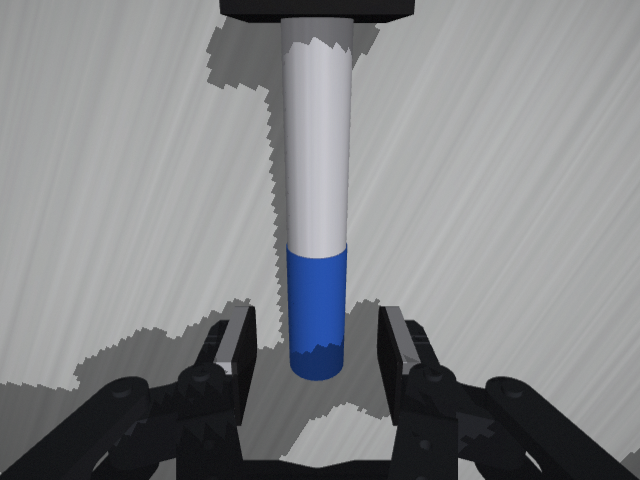

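Fingertips are now at about 14 mm, straddling the rod with the tip at pixel (380,316). I'll go down 9 mm more and close gently.

Emit:
{"fn": "apply_moves", "kwargs": {
  "commands": [
    [[0,0,-0.004],0],
    [[0,0,-0.003],0],
    [[0,0,-0.002],0],
    [[0,0,0],0],
    [[0,0,0],0]
  ]
}}

```text
time_s: 5.43
tool_pos: [0.6451, 0.138, -0.0366]
eef_rot: [0.38, 0.597, -0.38, 0.596]
force: [-0.1, -0.1, -0.4]
grip_width: 0.045
```

Emit:
{"fn": "apply_moves", "kwargs": {
  "commands": [
    [[0,0,0],0],
    [[0,0,0],0],
    [[0,0,0],0],
    [[0,0,0],0],
    [[0,0,0],0],
    [[0,0,0],0]
  ],
  "gripper": 0.01,
  "squeeze": 5
}}

```text
time_s: 5.93
tool_pos: [0.6455, 0.138, -0.0361]
eef_rot: [0.38, 0.596, -0.38, 0.597]
force: [-0.3, -0.0, 0.7]
grip_width: 0.0191
```

```bash
python3 g.py w6
```

```text
[ 0.64547889  0.13800967 -0.03608137] 0.0191439836803686 5.9333 [-0.30628363 -0.03837093  0.70832782]
0 9646 lat [-50.  -44.3 -16.5  44.3  50. ] b [-16.   -4.2  16. ]
4 83 lat [-16.7 -13.9  12.3  16.3  17.4] b [-12.  -11.6  -6.8]
8 288 lat [-20.9 -18.2  12.1  21.1  23.7] b [-12.3 -11.3  -6.9]
12 509 lat [-21.8 -18.5  10.5  21.4  24.6] b [-15.4  -7.9  15.8]
16 1835 lat [-21.7 -11.    5.4  14.   24.5] b [-16.  -2.  16.]
20 3393 lat [-21.9  -6.1   1.3   8.4  24.5] b [-16.   -5.7  15.9]
24 692 lat [-21.7 -18.6   1.2  21.3  24.6] b [-16.   -8.3  10.4]
28 729 lat [-21.8 -18.7  10.9  21.4  24.6] b [-12.6  -8.2  10.4]
32 588 lat [-21.6 -16.9   1.4  19.3  24.4] b [-12.7 -11.1  10. ]
36 1243 lat [-16.7 -11.   -8.1  13.8  17.6] b [-12.8  -7.5  11.2]
40 602 lat [-28.3 -18.7  -8.1  21.1  29.7] b [-13.6  -8.3   9.6]
44 1476 lat [-38.2 -26.7  -9.6  29.2  40. ] b [-15.1 -12.3   8.1]
48 2228 lat [-41.8 -30.4  12.6  33.4  43.1] b [-15.2 -12.5  11.4]
52 3364 lat [-42.8 -35.4  12.5  38.4  46.6] b [-15.2 -12.5  12.3]
56 8069 lat [-45.2 -36.2  -9.5  39.   48. ] b [-14.4  -3.3  12.1]
```

View pics/w6.png

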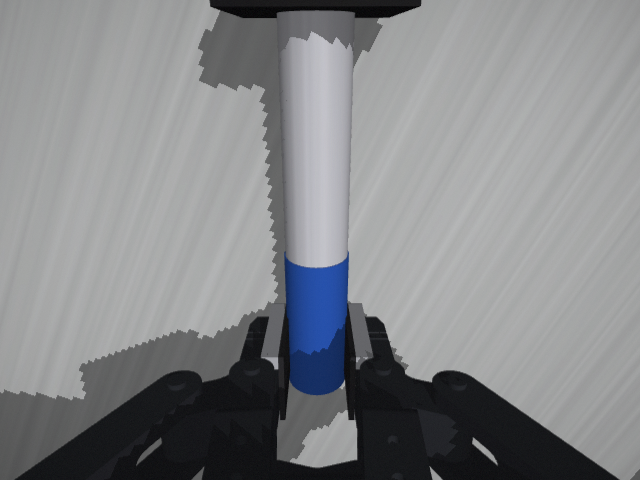

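The rod is held at about 19.5 mm opening. I'll start the arc and check partway.

Emit:
{"fn": "apply_moves", "kwargs": {
  "commands": [
    [[-0.0006,0.0014,0.0104],0],
    [[-0.001,0.0022,0.0102],0],
    [[-0.0014,0.003,0.01],0],
    [[-0.0018,0.0038,0.0096],0],
    [[0,0,0],0]
  ]
}}

```text
time_s: 6.4
tool_pos: [0.6422, 0.1497, 0.0072]
eef_rot: [0.381, 0.595, -0.378, 0.598]
force: [0.9, 0.1, -3.0]
grip_width: 0.0193
```

Run:
```python
from h import *
s=env.sense();t=s['tool_pos'];print(t,s['grip_width'],s['time_s'],s['force'])
K,T=w2c('wrist');p,d=env.capture('wrist');P=cloud(K,T,d);print('palm',P[462:480:6,316])
q,_=env.capture('scene')
cv2.imwrite('pics/m1.png',np.hstack([cv2.resize(p,(400,300)),cv2.resize(q[140:300,320:480],(300,300))]))
```

```text
[0.64220892 0.14972206 0.00720069] 0.019293374557459473 6.4 [ 0.86063647  0.0982544  -2.99246091]
palm [[0.69032928 0.04975623 0.0018305 ]
 [0.63862656 0.15934719 0.11965726]
 [0.63818075 0.16028258 0.12207249]]
```

View pics/m1.png

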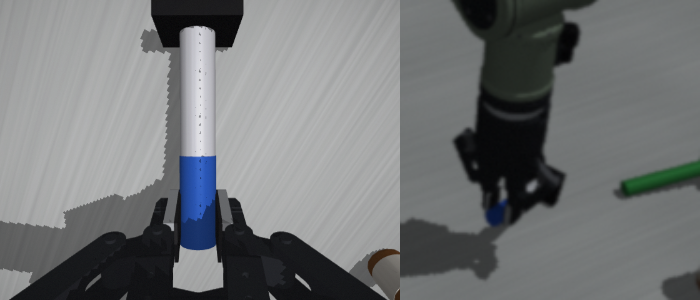

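```bash
cat > slope.py <<'E'
from h import *
s=env.sense();t=s['tool_pos'];print(t,s['grip_width'],s['time_s'],s['force'])
y=np.array([.907,.421,0]);z=np.array([.421,-.907,0]);o=np.array([.653,.124,0])
K,T=w2c('wrist');p,d=env.capture('wrist');P=cloud(K,T,d)
a=(P-t)@y-.0012;b=(P-o)@z
for lo in range(-190,30,10):
    m=(d>0)&(abs(a)<.004)&(b*1e3>lo)&(b*1e3<lo+10)
    if m.sum():print(lo,m.sum(),np.percentile(P[m][:,2]*1e3,[0,50,100]).round(1))
cv2.imwrite('pics/ws.png',p)
E
python3 slope.py
```

```text
[0.64198943 0.14874608 0.00554922] 0.018926283307286296 6.5 [ 1.46260874 -0.43468773 -0.54432892]
-140 610 [42.7 45.1 47.3]
-130 982 [33.1 36.  47.5]
-120 815 [34.6 37.5 40.4]
-110 799 [36.9 40.3 43.2]
-100 803 [40.3 43.2 46.8]
-90 781 [43.3 46.2 49.2]
-80 755 [46.  49.  52.4]
-70 765 [49.3 51.9 55.4]
-60 749 [52.  55.2 58. ]
-50 746 [ 54.6  58.1 122.2]
-40 1308 [ 58.2  62.3 123. ]
-30 736 [60.9 63.9 66.6]
-20 511 [63.9 66.3 68.4]
```

The rod's slope measures about 17°, against 15° expected, and the foot is still on the bench. It's swivelling as it should, so I'll continue the arc.

Emit:
{"fn": "apply_moves", "kwargs": {
  "commands": [
    [[-0.0022,0.0046,0.0092],0],
    [[-0.0025,0.0053,0.0087],0],
    [[-0.0028,0.006,0.0081],0],
    [[-0.0031,0.0067,0.0075],0],
    [[-0.0034,0.0073,0.0068],0],
    [[-0.0037,0.0078,0.0061],0],
    [[-0.0039,0.0082,0.0052],0],
    [[0,0,0],0]
  ]
}}

```text
time_s: 7.22
tool_pos: [0.6186, 0.1968, 0.057]
eef_rot: [0.38, 0.597, -0.378, 0.597]
force: [0.4, 0.3, -2.4]
grip_width: 0.0188
```

```bash
python3 slope.py
```

```text
[0.61861233 0.19677575 0.05699054] 0.01883309889893665 7.2167 [ 0.42815203  0.32364549 -2.38518973]
-190 322 [-1.2  0.5  2.7]
-180 312 [-1.4  0.5  2.7]
-170 322 [-1.4  0.8 30. ]
-160 396 [28.5 34.1 37.8]
-150 375 [28.2 31.5 36.4]
-140 472 [34.1 41.8 50.8]
-130 524 [46.8 55.2 62.5]
-120 640 [60.2 68.6 76.4]
-110 748 [72.2 82.2 90.6]
-100 1455 [ 87.4  99.9 174.3]
-90 1078 [101.  109.2 170.2]
-80 899 [112.7 120.4 125.1]
-70 226 [113.5 117.5 121.6]
-60 48 [111.  112.9 114. ]
```

View pics/ws.png

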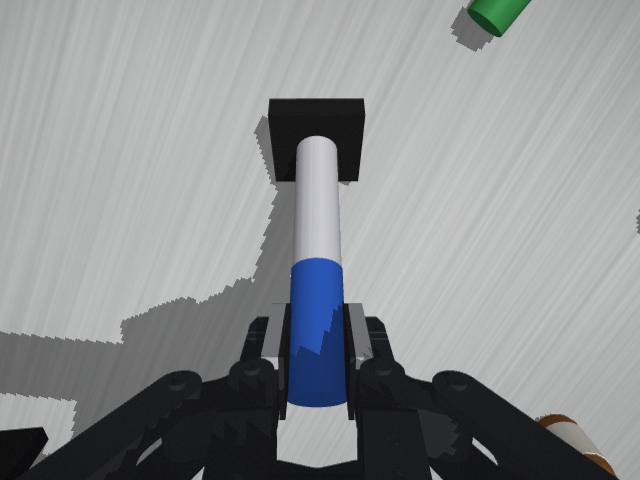

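The tilt is about 53°, against 52° expected, with the foot plate edge still on the bench. I'll do the remaining arc.

Emit:
{"fn": "apply_moves", "kwargs": {
  "commands": [
    [[-0.0041,0.0086,0.0044],0],
    [[-0.0042,0.009,0.0035],0],
    [[-0.0043,0.0092,0.0026],0],
    [[-0.0044,0.0094,0.0017],0],
    [[-0.0045,0.0095,0.0007],0],
    [[-0.0045,0.0095,-0.0002],0],
    [[0,0,0],0],
    [[0,0,0],0]
  ]
}}

```text
time_s: 7.93
tool_pos: [0.5922, 0.2502, 0.0678]
eef_rot: [0.379, 0.597, -0.38, 0.597]
force: [-0.2, 0.7, -3.6]
grip_width: 0.0189
```

```bash
python3 slope.py
```

```text
[0.5921847  0.25015851 0.06779553] 0.018869208032584937 7.9333 [-0.17128718  0.65516186 -3.62118565]
-190 442 [32.  43.1 53.6]
-180 565 [49.8 61.3 72.6]
-170 700 [68.4 79.7 89.8]
-160 1468 [ 86.7 104.  185.7]
-150 1209 [105.4 117.3 181.2]
-140 922 [123.  131.6 135.8]
-130 334 [126.3 129.7 132.4]
-120 77 [124.5 125.8 127.2]
-20 9 [0.6 0.9 1.6]
-10 141 [-1.1  0.7  2.2]
0 130 [-0.7  0.7  2.2]
10 122 [-0.5  0.8  2.5]
20 116 [-1.   0.7  2. ]
```

View pics/ws.png

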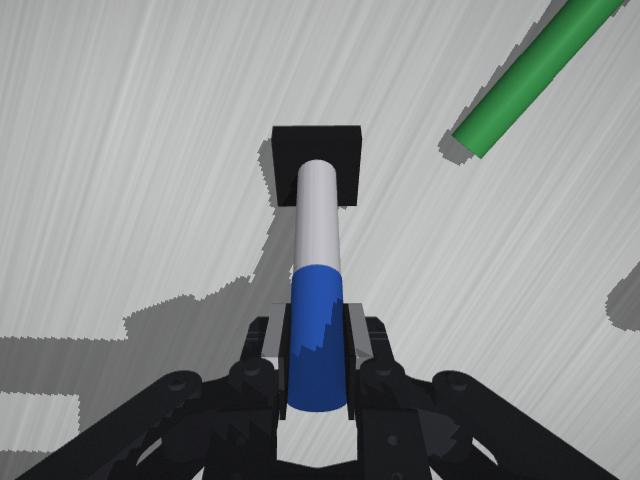

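The tilt stalled at about 61°. The geometry shows the foot lifted about 5 mm off the bench around 55°, stopped swivelling and travelled about 40 mm with the fingers. I'll retrace that shift so the pivot edge is back where it was, then set it down slightly pressed.

Emit:
{"fn": "apply_moves", "kwargs": {
  "commands": [
    [[0.0046,-0.0099,0.001],0],
    [[0.0047,-0.0099,0],0],
    [[0.0047,-0.0099,0],0],
    [[0.0046,-0.0098,0],0],
    [[0,0,0],0],
    [[0,0,-0.003],0],
    [[0,0,-0.003],0],
    [[0,0,-0.002],0],
    [[0,0,0],0]
  ]
}}

```text
time_s: 8.73
tool_pos: [0.6136, 0.2095, 0.0643]
eef_rot: [0.38, 0.595, -0.379, 0.598]
force: [-1.5, -2.9, 8.6]
grip_width: 0.0185
```

```bash
cat > fit.py <<'E'
# fit the post: rod surface points -> axis, in plane of (b,z)
from h import *
s=env.sense();t=s['tool_pos'];print(t,s['grip_width'],s['time_s'],s['force'])
y=np.array([.907,.421,0]);z=np.array([.421,-.907,0]);o=np.array([.653,.124,0])
K,T=w2c('wrist');p,d=env.capture('wrist');P=cloud(K,T,d);cv2.imwrite('pics/wf.png',p)
hsv=cv2.cvtColor(p,cv2.COLOR_BGR2HSV)
a=(P-t)@y-.0012;b=(P-o)@z
m=(d>0)&(abs(a)<.003)&(P[...,2]>.03)&(hsv[...,2]>70)&(np.abs((P-t)@z)<.12)&(P[...,2]<t[2]+.06)
q=np.c_[b[m],P[m][:,2]]*1e3
vx,vy,x0,y0=cv2.fitLine(q.astype(np.float32),cv2.DIST_HUBER,0,.01,.01).ravel()
if vy<0:vx,vy=-vx,-vy
phi=np.degrees(np.arctan2(vy,vx));n=np.array([-vy,vx]);a0=np.array([x0,y0])-10*n; v=np.array([vx,vy])
# foot pixels: black -> lowest/extent along axis
mf=(d>0)&(abs(a)<.021)&(hsv[...,2]<60)&(P[...,2]<.06)&(P[...,2]>.006)&(np.abs((P-t)@z)<.12)
k=(np.c_[b[mf],P[mf][:,2]]*1e3-a0);al=k@v;pe=k@n
ok=(abs(pe)<24)
print('phi',phi.round(1),'rod pts',len(q),'foot along',np.percentile(al[ok],[2,50,98]).round(1),'perp',np.percentile(pe[ok],[2,98]).round(1))
top=np.percentile((q-a0)@v,99.8);u0=a0+v*(np.percentile(al[ok],97)-12)
print('top along - foot top',top-np.percentile(al[ok],97),'pivot edge (b,z) from foot',(u0-22*n).round(1),'from tip',(a0+v*(top-130)-22*n).round(1))
E
python3 fit.py; python3 slope.py >/dev/null
```

```text
[0.61364553 0.20945535 0.06428764] 0.01852108404608476 8.7333 [-1.53643819 -2.90841299  8.56133146]
phi 64.4 rod pts 2904 foot along [-78.8 -69.2 -67.9] perp [-19.6  22.7]
top along - foot top 117.51414274837762 pivot edge (b,z) from foot [-116.7    1.1] from tip [-116.9    0.6]
```

View pics/wf.png

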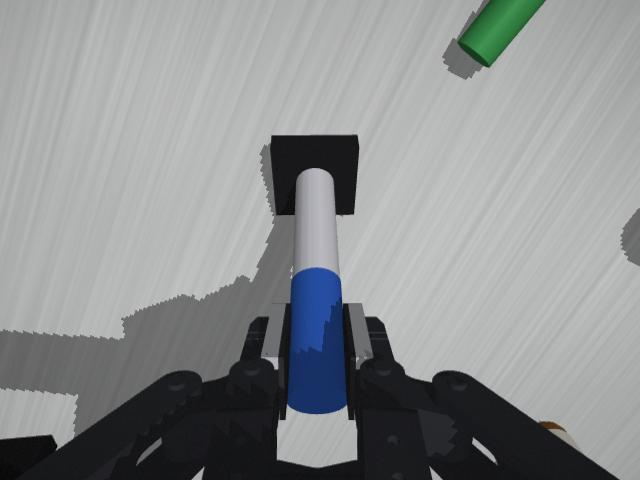

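The fit is consistent: 117.5 mm of rod seen against 118 mm stated, tilt 64°, and the pivot edge on the bench under slight pressure. It is about 14 mm on the tip side of the original line, so sliding back that way is harmless. I'll continue with a flatter path to keep the foot on the bench.

Emit:
{"fn": "apply_moves", "kwargs": {
  "commands": [
    [[-0.0026,0.0054,0.0005],0],
    [[-0.0026,0.0054,0.0005],0],
    [[-0.0026,0.0054,0.0005],0],
    [[-0.0026,0.0054,0.0005],0],
    [[0,0,0],0]
  ]
}}

```text
time_s: 9.25
tool_pos: [0.6025, 0.233, 0.066]
eef_rot: [0.38, 0.596, -0.378, 0.598]
force: [0.3, -2.1, 6.0]
grip_width: 0.0191
```

```bash
python3 fit.py
```

```text
[0.60246086 0.23302946 0.06596391] 0.019107169150856015 9.25 [ 0.26318364 -2.14985727  5.99953634]
phi 76.5 rod pts 2176 foot along [-80.6 -71.5 -70.2] perp [-19.7  22.8]
top along - foot top 108.3301535365536 pivot edge (b,z) from foot [-116.6    1.5] from tip [-118.9   -7.9]
```

Emit:
{"fn": "apply_moves", "kwargs": {
  "commands": [
    [[-0.0023,0.0049,0],0],
    [[-0.0023,0.0049,-0.0003],0],
    [[-0.0023,0.0049,-0.0005],0],
    [[-0.0015,0.0032,-0.0005],0],
    [[0,0,0],0]
  ]
}}

```text
time_s: 9.72
tool_pos: [0.5936, 0.2511, 0.0637]
eef_rot: [0.38, 0.596, -0.378, 0.597]
force: [-0.7, -1.4, 6.1]
grip_width: 0.0187
```

```bash
python3 fit.py
```

```text
[0.59358556 0.25107786 0.06373898] 0.01871897266516667 9.7167 [-0.71798309 -1.44039037  6.07126793]
phi 85.5 rod pts 1713 foot along [-81.2 -73.3 -72. ] perp [-19.7  22.6]
top along - foot top 107.74063529546538 pivot edge (b,z) from foot [-116.8    1.8] from tip [-117.6   -8.4]
```

View pics/wf.png

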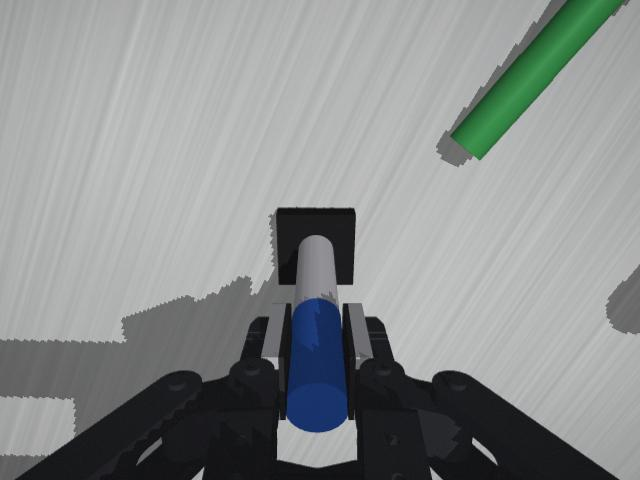

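It's at 85.5° and the pivot edge hasn't moved. One more small nudge, then release gently.

Emit:
{"fn": "apply_moves", "kwargs": {
  "commands": [
    [[-0.0013,0.0027,-0.0003],0],
    [[-0.0013,0.0027,-0.0004],0],
    [[0,0,0],0],
    [[0,0,0],0]
  ]
}}

```text
time_s: 10.1
tool_pos: [0.5911, 0.256, 0.0626]
eef_rot: [0.38, 0.596, -0.379, 0.597]
force: [0.2, -0.0, 6.2]
grip_width: 0.0187
```

Emit:
{"fn": "apply_moves", "kwargs": {
  "commands": [
    [[0,0,0],0],
    [[0,0,0],0],
    [[0,0,0],0],
    [[0,0,0],0],
    [[0,0,0],0],
    [[0,0,0],0],
    [[0,0,0],0],
    [[0,0,0],0]
  ],
  "gripper": 0.055
}}

```text
time_s: 10.77
tool_pos: [0.5901, 0.2548, 0.0611]
eef_rot: [0.38, 0.597, -0.38, 0.596]
force: [-0.3, -0.1, -0.2]
grip_width: 0.055
```

```bash
python3 fit.py
```

```text
[0.59009517 0.25482352 0.06109445] 0.05500314358595735 10.7667 [-0.2772414  -0.07843927 -0.21491128]
phi 90.4 rod pts 1428 foot along [-78.1 -73.8 -72.5] perp [-19.6  22.7]
top along - foot top 107.22190999427838 pivot edge (b,z) from foot [-116.7    2. ] from tip [-116.6   -8.8]
```

View pics/wf.png

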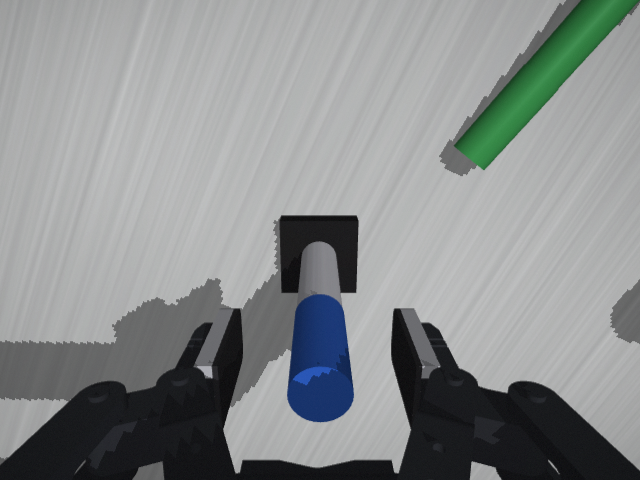

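Upright at 90.4° and free of the fingers. I'll rise straight up and retreat.

Emit:
{"fn": "apply_moves", "kwargs": {
  "commands": [
    [[0,0,0.01],0],
    [[0,0,0.015],0],
    [[0,0,0.02],0],
    [[0,0,0.02],0],
    [[0,0,0.02],0],
    [[0,0,0.02],0],
    [[0,0,0.02],0],
    [[-0.02,0,0],0],
    [[-0.025,0,0],0],
    [[-0.025,0,0],0],
    [[-0.025,0,0],0],
    [[0,0,0],0]
  ]
}}

```text
time_s: 11.82
tool_pos: [0.4905, 0.2551, 0.1864]
eef_rot: [0.378, 0.598, -0.38, 0.596]
force: [-0.2, -0.6, -0.3]
grip_width: 0.0551
```

Run:
```python
from h import *
print(env.sense()['time_s'],env.sense()['tool_pos'])
for n in ['top','scene']:
    K,T=w2c(n);p,d=env.capture(n);P=cloud(K,T,d);cv2.imwrite(f'pics/{n}_end.png',p)
    hsv=cv2.cvtColor(p,cv2.COLOR_BGR2HSV)
    b=(hsv[...,0]>100)&(hsv[...,0]<130)&(hsv[...,1]>130)&(np.hypot(P[...,0]-.594,P[...,1]-.25)<.06)
    print(n,b.sum(),P[b].mean(0).round(3) if b.any() else 0, P[b][:,2].max() if b.any() else 0)
    z=np.load(f'{n}1.npz');df=np.abs(p.astype(int)-z['p']).sum(-1)
    o={'top':[(240,305,330,405),(250,310,465,535)],'scene':[(225,290,235,295),(265,330,100,170)]}[n]
    print('yellow/red change',[ (df[a:c,e:f]>60).sum() for a,c,e,f in o])
```

```text
11.8167 [0.49051769 0.25505086 0.18642478]
top 148 [0.591 0.247 0.12 ] 0.2995213644317798
yellow/red change [np.int64(192), np.int64(0)]
scene 162 [0.599 0.245 0.114] 0.1334459461064763
yellow/red change [np.int64(654), np.int64(0)]
```

View pics/scene_end.png

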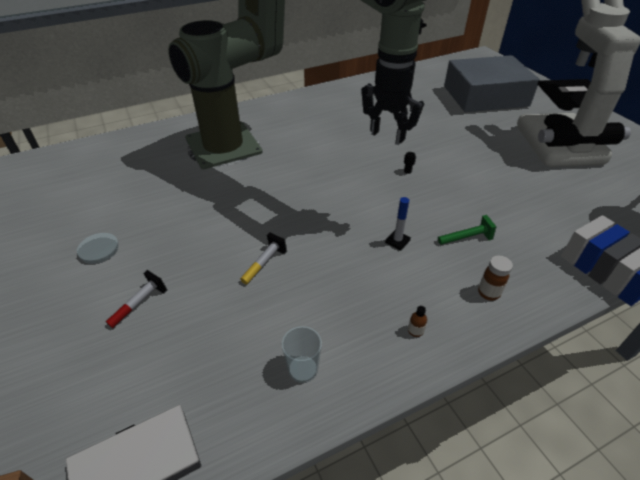

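View pics/top_end.png

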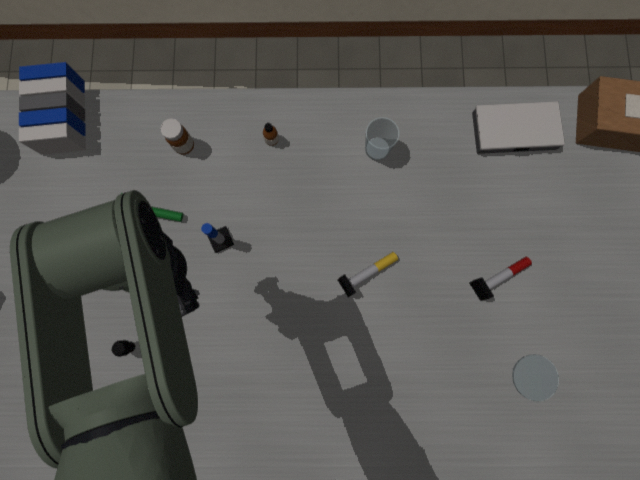

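The scene view shows the blue post upright at about (243,400). The yellow post (258,265) and red post (300,135) are where they were; the changed pixels near yellow are the arm's shadow. The gripper is clear, so I'm handing in.

```bash
python3 -c "
from bench import env
print(env.sign_off())"
```

```text
the job is handed in; nothing more can be done
None
```

The blue-ended post is standing upright on its foot and I've handed the job in at about 12 s. On the way, though, its foot left the bench for a short stretch, which the task asked me to avoid.

**Final checks:**
- **Tilt:** the wrist camera measured 90.4° just after release, and both bench cameras then showed it standing free with the gripper clear.
- **Position:** it stands at about (0.596, 0.247), and its foot lay at about (0.598, 0.240).
- **Other posts:** red shows no pixel change. Yellow looks unmoved; its changed pixels are the arm's shadow. The green look-alike wasn't touched.
- **Forces:** the largest wrist force in any reading was about 9 N.

**What disagreed or went wrong:**
- **Target choice:** the network ranked the green look-alike first for blue_center, so I chose the post by its colour.
- **Tool height:** the reported tool height put the fingertips about 40 mm lower than two cameras showed. My first close shut in the air above the rod without touching it, and I then worked from the camera heights.
- **Foot lifted:** somewhere past 53° the foot came about 5 mm off the bench and was carried about 40 mm. I brought it back and set it down, then finished the pivot with the edge staying put. That edge ended about 14 mm from its original line.

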